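Shut off and cap the hot-water outlet

ROBOT

A 6-joint arm with a two-finger parallel gripper is mounted at the origin on the work surface. World frame = base frame: x ahead of the robot, y to its left, z up, the work surface at z = 0. Lengths are in m, angles in rad, forces in N, time in s.
With the tool pointing down it reaches from about 0.3 to 0.875 m from the base axis. Payload 6.4 kg.
Tool frame: the origin (TCP) lies between the finger pads; the fingertips stand 14 mm ahead of it and the grasp point (between the pads) lies 5 mm behind it; z points along the fingers, y is the direction in which the jaws open and shut (so a half turn about z gives the same grasp; the last joint's range is limited). The gripper opens to 88 mm and grips with 3 to 60 N. Pads are 18 mm wide; open, the fingers measure 123 mm over their backs; the gripper's body (75 mm by 187 mm) begins 45 mm behind the grasp point.
Start: joints at [-1.436, 0.181, 1.607, -0, 1.354, -0.206], TCP at [0.192, -0.542, 0.253] pointing down, gripper open.
Joint ranges: [-2.99, 2.99], [-0.89, 2.07], [0.3, 2.58], [-1.14, 4.28], [0, 2.63], [-3.12, 3.12]. Speed limits (rad/s): [2.57, 2.57, 3.01, 3.14, 3.14, 3.14].

INTERFACE

Orientations are given as a unit quaternion [w, x, y, z].
In Python, from bench import state, vision, job gives the robot as it stands.
- The arm moves only by the tool send_rows, never from a script. Its argument "series" is a list of rows, each a list of 3 entries, a list of its own where there are three numbers: the gripper command: -1 is shut, 1 is fully open, values between are in proportion, then the shift along the world's x, y, z in m, then the turn, a rotation vector about the world's x, y, z in degrees. In form: [[gripper, [dx, dy, dz], [ax, ay, az]], ...]. A call has 1 to 5 rows; each row is the pose to reach, as a shift and turn from the pose measured when the call began; what a row does not reach only later rows make up. A row lasts 1/8 s, in which the tool goes at most 62.5 mm and 10.7 degrees, less where a joint would pass 70% of its speed; a pose out of reach is approached as far as the arm can. A call with a gripper value outside its range is refused whole. The fingers move at their own pace and stop on an object; the grip force is fixed at half the most. Time passes only in rows, so rows that repeat a pose let the fingers close. It gives the time, the measured TCP pose, the force and the opening at its end, in the units of the state.
- state(): the state, without advancing time (a new reading comes with each control period).
- vision.camera(name): name is "side" or "top" or "wrist"; returns the picture (420x560x3 uint8, red, green, blue); there is no depth.
- vision.camera_model(name): a dict with "fx", "fy", "cx", "cy" (pixels), "R" (3x3) and "t" (3): a world point X has camera coordinates R X + t; the wrist camera has in their place "hand_eye" (4x4, takes a point from camera to tool coordinates, whose origin is the TCP and whose axes are the flange's). Camera axes: x right, y down, z forward; pixel columns grow to the right and rows downward; lengths in m; the calibration is good to about 2 mm. A picture is of the moment at which its call begins: read the wrist's pose just before it. camera_model takes no time and is no camera call.
- job.hand_in(): hands the job in, once; it reports no verdict.
Trained networks look in the newest picture that a camera, given by its name, has taken for a name from the list of things; names that differ only in an ending like _2 or _b are one class to them, and where a whole thing is asked for, a point or a joint stands for the part that bears it (a point fixed in the world has none). Each returns a list of dicts, best first, with "p" (0 to 1); they miss things now and then, are a little off and sometimes report something else, mostly with a low value. They report only what shows in the picture. A call takes as long as a camera call. They do not tell look-alikes from the thing itself.
- vision.find_in(camera, name): "at" ([x, y, z] in m, in world coordinates, good to about 4 mm: the middle of the surface that is visible of it).
- vision.cut_out(camera, name): "pixels" (420x560 bool, what is visible of it).
The state is a dict: "clock": time; "q": joint angles; "joint_velocities": joint speeds; "joint_efforts": joint torques, N m; "tcp_pos": TCP position; "tool_rot": TCP orientation; "contact_force": force on the tool from outside, world axes, zero at the start; "ft_torque": the same for the moment, N m; "width": opening from 0.0 (shut) to 1.0 (fully open).
Only numpy, scipy, OpenCV 4.12 (cv2) and the standard library are available. Lean on these libraries where they do the work, as an engineer would, in place of code of your own. Each camera call takes 0.05 s, during which the arm holds its last target.

TASK

Shut off and cap the hot-water outlet in the laundry: first press the black lever down until its catch holds it and take the hand off it, then take the red cap and press it down over the steel spigot until it clicks, and keep pressing after the click until the cap has squeezed the rubber seal fully down. Finish while still pressing the cap fully home with the gripper: do not let go of it. Leave the blue cap, the bottle and the mug where they are.

Things in the scene. Friction and masses are not known exactly. Their poses are not given: they have to be found in the camera images.
- outlet_box: white outlet box fixed to the bench, 150 (own x) x 260 (own y) x 45 mm high; origin at the centre of its underside. In its frame the spigot's axis is at x 0, y -75 mm; the lever's hinge axis (along own y) at x +60, y +75, height 70 mm, the lever pointing to own -x. A grey catch post (16 x 16 mm, top 82 mm above the bench) stands beside the lever at x +5, y +104 mm
- lever_pad (a point): middle of the top face of the black lever's end pad (32 x 32 mm, yellow patch), 105 mm from the hinge axis; moves with the lever. The pad is about 120 mm above the bench when the lever is up and about 57 mm when it is fully down, where it lies about 10 mm farther along own -x of the outlet box
- lever (a joint): angle of the black lever in rad: 0 = up (sloping 26 degrees upward), 0.62 = fully down at its stop (sloping 10 degrees downward). A spring pushes it up with 1 to 2 N at the pad; from 0.35 a catch resists, up to about 10 N at the pad, and beyond 0.56 the catch has snapped over and holds it down at 0.53 to 0.56 when let go
- spigot_tip (a point): centre of the top of the upright steel spigot, 80 mm above the bench. The spigot is 20 mm in diameter, and tapers over its top 9.5 mm to 12 mm diameter. Four brass spring balls stick out 3.5 mm from its sides, 14.5 mm below the tip
- seal (a joint): how far the black rubber seal (collar 40 mm in diameter round the spigot's foot) is squeezed, in m: 0 = free, its top 23 mm below the spigot tip (57 mm above the bench); 0.005 = fully down on its stop (52 mm above the bench). It springs back, with 1.2 N at 0 and about 7 N at 0.005, so it stays squeezed only while the cap is pressed
- red_cap_center (a point): centre, half-way up, of the red cap: 38 mm in diameter, 44 mm high, about 50 g, mouth down on the bench at the start; own z up. Mouth 23 mm wide, inner lip 4 mm high; cavity 30 mm deep. On the spigot its lip meets the balls with its underside 10 mm below the spigot tip; the push peaks (12 to 18 N) at 13 mm and drops (click), the cap is snapped on at 22 mm, then squeezes the seal; fully home: 28 mm
- blue_cap_center (a point): centre, half-way up, of the blue cap, the same in size and shape as the red one (38 mm in diameter, 44 mm high); leave it alone
- soap_bottle: green soap bottle, 64 mm in diameter, 190 mm high; origin at the centre of its underside; leave it alone
- mug: white mug, 80 mm in diameter, 90 mm high, handle on its own +y side; origin at the centre of its underside; leave it alone
Mind the look-alikes: they are no part of the job. What is meant by the part that bears red_cap_center is not orange, turquoise or white, and is the larger of those in its own colour.

How it is judged:
By the outcome, as a careful person would: the job done as asked, in the order asked, and still so for the second after the job is handed in, while the arm keeps its last pose, push and grip.
It also fails if it takes over 50 s, if anything falls off the work surface, if the arm or the gripper's body presses on something with over 40 N, if the wrist force passes 120 N, or if a joint passes its speed limit or range.

## Working session

There is one attempt and no reset: what is moved stays moved. The work goes in short steps, Python scripts to look and compute and a tool call to move; the robot and the scene stay as the last step left them, time stands still between calls to the robot, and variables do not carry over. Pictures are saved under pics/ and viewed, and the job is handed in when it is done.

Besides the shell and the picture viewer there is one more tool, called after "Call:" as name(argument=value, ...) on one line, values as JSON. send_rows: Moves the arm, as the interface text tells. Its arguments: {"type":"object","properties":{"series":{"type":"array","items":{"type":"array"}}},"required":["series"]}

```bash
mkdir -p pics; ls; python3 - <<'E'
from bench import state, vision, job
import cv2
s=state(); print(s)
for n in ("side","top","wrist"):
    im=vision.camera(n); cv2.imwrite(f"pics/{n}0.png",im[:,:,::-1]); 
    m=vision.camera_model(n); print(n,m)
    for t in ("outlet_box","lever_pad","spigot_tip","red_cap_center","blue_cap_center","soap_bottle","mug"):
        try: print(t,[(round(d["p"],2),[round(float(v),3) for v in d["at"]]) for d in vision.find_in(n,t)])
        except Exception as e: print(t,e)
E
```

```text
pics
{'clock': 0.0, 'q': array([-1.43629232e+00,  1.81533673e-01,  1.60800055e+00,  2.17674004e-05,
        1.35378563e+00, -2.06315408e-01]), 'joint_velocities': array([-0.00165476, -0.00070646, -0.00029754,  0.00018272, -0.00125496,
       -0.00066163]), 'joint_efforts': array([ 1.80257051e-03, -4.33864117e+01, -3.41854370e+01,  7.01955683e-02,
        3.83393315e-02, -1.25889651e-04]), 'tcp_pos': array([ 0.19214408, -0.54140904,  0.25181786]), 'tool_rot': array([-8.62661692e-04,  9.85515401e-01,  1.69583753e-01,  4.16210449e-05]), 'contact_force': array([-0.30876963,  0.14381351, -1.4456728 ]), 'ft_torque': array([ 0.02995279, -0.03404428, -0.03724292]), 'width': 1.0002876773500347}
side {'fx': 458.32245864107676, 'fy': 458.32245864107676, 'cx': 275.6847809195107, 'cy': 209.5740255625687, 'R': array([[ 0.89004815, -0.45582583, -0.00609179],
       [-0.28507122, -0.54610438, -0.78772102],
       [ 0.35573683,  0.70284623, -0.61600202]]), 't': array([-0.46559969,  0.2321835 ,  0.94897038])}
outlet_box [(0.61, [0.597, -0.076, 0.041])]
lever_pad []
spigot_tip [(0.74, [0.594, -0.075, 0
[... 1026 characters left out ...]
0.7, [0.593, -0.298, 0.046]), (0.37, [0.534, -0.046, 0.059])]
soap_bottle [(0.61, [0.607, 0.379, 0.121])]
mug [(0.76, [0.396, 0.36, 0.037])]
wrist {'fx': 320.416650612077, 'fy': 320.416650612077, 'cx': 274.8099849084988, 'cy': 209.39027286611022, 'hand_eye': array([[ 1.27772155e-03, -9.63484070e-01, -2.67762609e-01,
         6.74792682e-02],
       [ 9.99998940e-01,  1.41786001e-03, -3.30013724e-04,
        -6.93094354e-04],
       [ 6.97612861e-04, -2.67761904e-01,  9.63484860e-01,
        -1.32147885e-01],
       [ 0.00000000e+00,  0.00000000e+00,  0.00000000e+00,
         1.00000000e+00]])}
outlet_box []
lever_pad []
spigot_tip []
red_cap_center []
blue_cap_center []
soap_bottle []
mug []
```

View pics/side0.png

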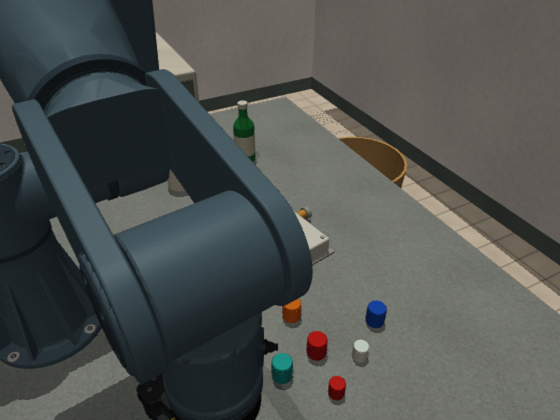

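View pics/top0.png

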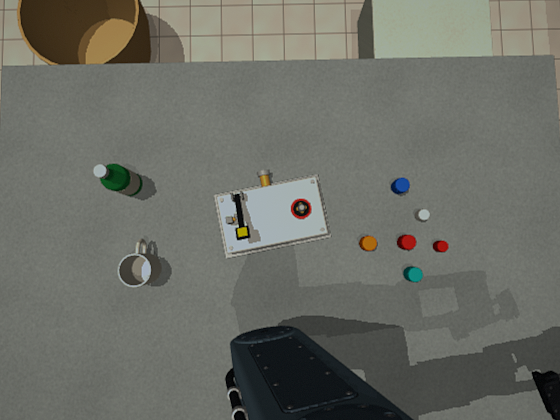

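```bash
python3 - <<'E'
import cv2,numpy as np
im=cv2.imread("pics/top0.png")
a=cv2.resize(im[165:265,205:340],None,fx=5.5,fy=5.5,interpolation=cv2.INTER_CUBIC)
cv2.imwrite("pics/c1.png",a)
b=cv2.resize(im[170:290,350:460],None,fx=4.5,fy=4.5,interpolation=cv2.INTER_CUBIC)
cv2.imwrite("pics/c2.png",b)
hsv=cv2.cvtColor(im,cv2.COLOR_BGR2HSV)
for nm,m in (("yel",(abs(hsv[...,0].astype(int)-29)<5)&(hsv[...,1]>170)&(hsv[...,2]>120)),("red",((hsv[...,0]<4)|(hsv[...,0]>175))&(hsv[...,1]>150))):
    n,l,st,c=cv2.connectedComponentsWithStats(m.astype(np.uint8))
    for i in range(1,n):
        if st[i,4]>15: print(nm,st[i],c[i])
E
```

```text
yel [238 227  10  10  79] [242.06329114 231.53164557]
red [291 199  20  20 137] [300.2919708  208.45255474]
red [397 235  19  15 226] [406.19469027 241.79646018]
red [433 241  15  11 139] [440.10791367 245.86330935]
```

View pics/c1.png

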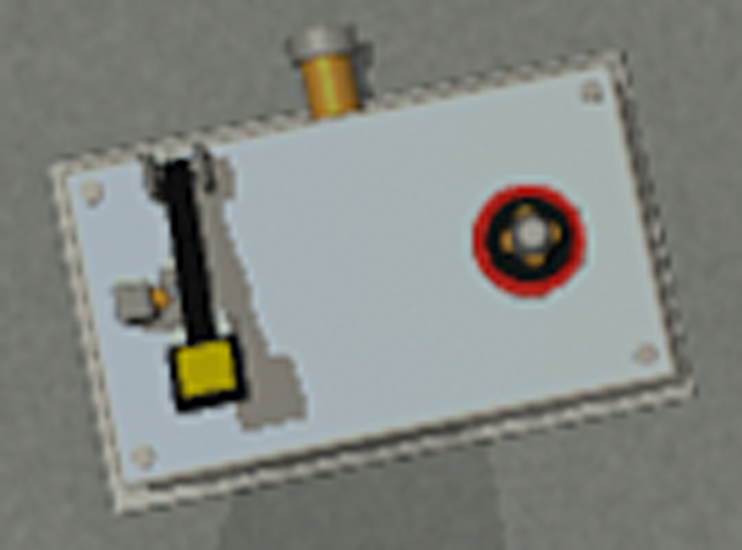

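View pics/c2.png

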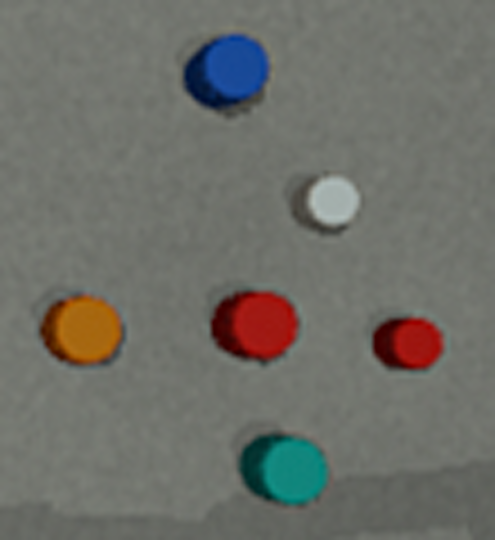

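```bash
cat >h.py <<'E'
import numpy as np
from bench import state,vision,job
import cv2
from scipy.spatial.transform import Rotation as Rn
def ray(cam,u,v,z,st=None):
    m=vision.camera_model(cam)
    d=np.array([(u-m["cx"])/m["fx"],(v-m["cy"])/m["fy"],1.])
    if cam=="wrist":
        st=st or state(); q=st["tool_rot"]; R=Rn.from_quat([q[1],q[2],q[3],q[0]]).as_matrix()
        H=m["hand_eye"]; o=st["tcp_pos"]+R@H[:3,3]; w=R@H[:3,:3]@d
    else:
        o=-m["R"].T@m["t"]; w=m["R"].T@d
    return o+w*(z-o[2])/w[2]
def ts():
    s=state(); q=s["tool_rot"]; R=Rn.from_quat([q[1],q[2],q[3],q[0]]).as_matrix()
    print("clk",round(s["clock"],2),"tcp",s["tcp_pos"].round(4),"yax",R[:,1].round(4),"zax",R[:,2].round(4),"F",s["contact_force"].round(1),"T",s["ft_torque"].round(2),"w",round(s["width"],3),"q",s["q"].round(2))
E
python3 - <<'E'
from h import *
S=ray("top",301.7,206.8,.08);P=ray("top",242.06,231.5,.12);C=ray("top",407.8,241.8,.044)
print(S,P,C)
d=P-S; a=np.arctan2(d[1],d[0])-np.arctan2(.150,-.0344); print(np.hypot(*d[:2]),np.hypot(.15,.0344),np.degrees(a))
for n,(u,v) in dict(orange=(350+84/4.5,170+329/4.5),teal=(350+290/4.5,170+468/4.5),small=(350+413/4.5,170+342/4.5),white=(350+333/4.5,170+201/4.5),blue=(350+236/4.5,170+68/4.5)).items(): print(n,ray("top",u,v,.044))
for n,(u,v) in dict(tl=(66,178),tr=(606,68),br=(675,376),bl=(125,480)).items(): print(n,ray("top",205+u/5.5-.4,165+v/5.5-.4,.045))
ts()
E
```

```text
[ 0.5385858  -0.04809774  0.08      ] [0.47973268 0.09425783 0.12      ] [ 0.44849235 -0.31399409  0.044     ]
0.15404154864069405 0.1538939894862694 9.544865208318944
orange [ 0.44726997 -0.21567415  0.044     ]
teal [ 0.36807039 -0.32695404  0.044     ]
small [ 0.43620496 -0.39875425  0.044     ]
white [ 0.51588181 -0.35795325  0.044     ]
blue [ 0.59215009 -0.30688098  0.044     ]
tl [0.57148103 0.16414255 0.045     ]
tr [ 0.61740348 -0.0850826   0.045     ]
br [ 0.47482535 -0.11266734  0.045     ]
bl [0.43283378 0.13856377 0.045     ]
clk 1.2 tcp [ 0.1922 -0.5419  0.2527] yax [ 0.3342 -0.9425 -0.    ] zax [ 0.  0. -1.] F [1.  0.2 0.6] T [-0.04 -0.01 -0.06] w 0.999 q [-1.44  0.18  1.61  0.    1.35 -0.21]
```

Call:
send_rows(series=[[-1,[0.025,0.055,0],[0,0,-3]],[-1,[0.05,0.11,0],[0,0,-6]],[-1,[0.075,0.165,0],[0,0,-10]],[-1,[0.1,0.22,0],[0,0,-10]],[-1,[0.125,0.275,0],[0,0,-10]]])

```text
clock: 1.82
tcp_pos: [0.3177, -0.2653, 0.253]
tool_rot: [0.0, 0.997, 0.083, 0.0]
contact_force: [0.3, -0.4, 0.2]
width: 0.459
```

Call:
send_rows(series=[[-1,[0.025,0.056,0],[0,0,0]],[-1,[0.05,0.112,0],[0,0,0]],[-1,[0.075,0.168,0],[0,0,0]],[-1,[0.1,0.224,0],[0,0,0]],[-1,[0.125,0.28,0],[0,0,0]]])

```text
clock: 2.45
tcp_pos: [0.4434, 0.0167, 0.2535]
tool_rot: [0.001, 0.997, 0.083, 0.001]
contact_force: [0.4, -0.0, 0.3]
width: 0.004
```

Call:
send_rows(series=[[-1,[0.018,0.039,0],[0,0,0]],[-1,[0.035,0.078,0],[0,0,0]],[-1,[0.035,0.078,-0.03],[0,0,0]],[-1,[0.035,0.078,-0.07],[0,0,0]],[-1,[0.035,0.078,-0.07],[0,0,0]]])

```text
clock: 3.08
tcp_pos: [0.476, 0.095, 0.1808]
tool_rot: [0.0, 0.997, 0.083, -0.002]
contact_force: [-0.3, 1.0, 0.4]
width: 0.008
```

```bash
python3 - <<'E'
from h import *
ts()
for n in ("top","wrist"):
    cv2.imwrite(f"pics/{n}1.png",vision.camera(n)[:,:,::-1])
E
```

```text
clk 3.08 tcp [0.476  0.095  0.1808] yax [ 1.652e-01 -9.863e-01  1.000e-04] zax [-4.4e-03 -9.0e-04 -1.0e+00] F [-0.3  1.   0.4] T [0.04 0.01 0.04] w 0.008 q [-0.05  0.06  1.89 -0.    1.19  1.36]
```

View pics/wrist1.png

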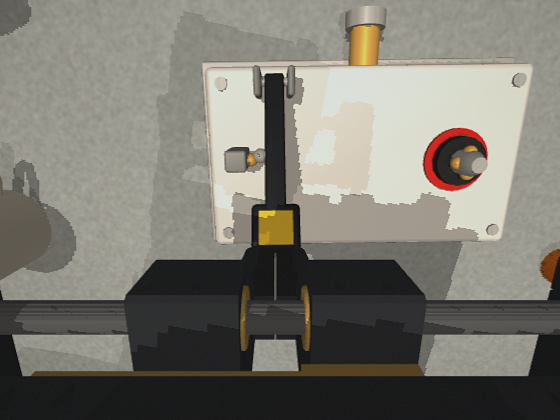

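```bash
python3 - <<'E'
from h import *
print(ray("wrist",276,228,.12),ray("wrist",479,164,.08))
E
```

```text
[0.47918275 0.09437163 0.12      ] [ 0.53973137 -0.04744487  0.08      ]
```

Call:
send_rows(series=[[-1,[0.0,-0.001,-0.03],[0,0,0]],[-1,[-0.001,-0.001,-0.05],[0,0,0]],[-1,[-0.003,-0.002,-0.065],[0,0,0]],[-1,[-0.004,-0.002,-0.08],[0,0,0]],[-1,[-0.005,-0.002,-0.09],[0,0,0]]])

```text
clock: 3.8
tcp_pos: [0.4744, 0.0921, 0.0946]
tool_rot: [0.001, 0.997, 0.083, 0.002]
contact_force: [-4.5, -3.6, 12.5]
width: 0.006
```

Call:
send_rows(series=[[-1,[-0.002,0,-0.01],[0,0,0]],[-1,[-0.003,0,-0.018],[0,0,0]],[-1,[-0.003,0,-0.024],[0,0,0]],[-1,[-0.003,0,-0.027],[0,0,0]]])

```text
clock: 4.3
tcp_pos: [0.4723, 0.0921, 0.0714]
tool_rot: [0.002, 0.997, 0.083, 0.002]
contact_force: [-25.1, -1.5, 66.0]
width: 0.007
```

Call:
send_rows(series=[[-1,[0,0,0.01],[0,0,0]],[-1,[0,0,0.04],[0,0,0]],[-1,[0,0,0.08],[0,0,0]],[-1,[-0.03,-0.03,0.13],[0,0,0]],[-1,[-0.08,-0.06,0.13],[0,0,0]]])

```text
clock: 4.92
tcp_pos: [0.3944, 0.0311, 0.2049]
tool_rot: [0.003, 0.996, 0.084, 0.005]
contact_force: [-1.0, -0.6, -0.2]
width: 0.004
```

```bash
python3 - <<'E'
from h import *
ts()
for n in ("top","wrist"):
    cv2.imwrite(f"pics/{n}2.png",vision.camera(n)[:,:,::-1])
E
```

```text
clk 4.92 tcp [0.3944 0.0311 0.2049] yax [ 0.1676 -0.9858  0.0062] zax [ 0.0103 -0.0045 -0.9999] F [-1.  -0.6 -0.2] T [-0.01  0.02  0.03] w 0.004 q [-0.22 -0.2   2.09 -0.    1.25  1.18]
```

View pics/wrist2.png

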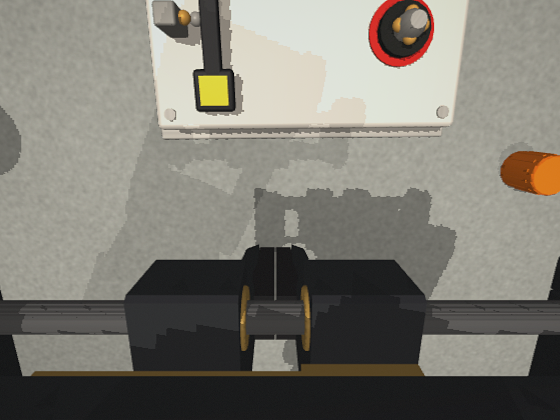

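View pics/top2.png

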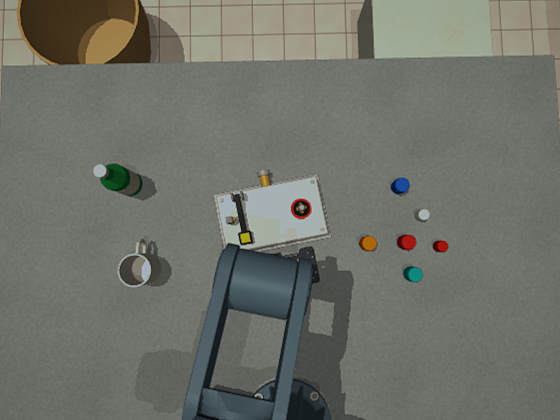

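```bash
python3 - <<'E'
from h import *
im=cv2.imread("pics/top2.png");hsv=cv2.cvtColor(im,cv2.COLOR_BGR2HSV)
w=cv2.imread("pics/wrist2.png");hw=cv2.cvtColor(w,cv2.COLOR_BGR2HSV)
f=lambda h:(abs(h[...,0].astype(int)-29)<5)&(h[...,1]>150)&(h[...,2]>100)
def big(m):
    n,l,st,c=cv2.connectedComponentsWithStats(m.astype(np.uint8)); i=1+np.argmax(st[1:,4]); return c[i],st[i]
a,_=big(f(hsv)&(np.arange(420)[:,None]>200)); b,_=big(f(hw)); print(a,b)
for z in (.05,.06,.065,.07,.08): print(z,ray("top",*a,z)[:2],ray("wrist",*b,z)[:2])
c,s=np.cos(np.radians(9.6)),np.sin(np.radians(9.6))
S=np.array([.539,-.048])-np.array([.075*s,-.075*c]) # box origin
for th in (0,.53,.56,.62):
    al=np.radians(26)-th; x=.06-.105*np.cos(al); print(th,"expected",S+[c*x-s*.075,s*x+c*.075],"z",.07+.105*np.sin(al))
ts()
E
```

```text
[244.8045977 237.4137931] [213.34458673  90.42142026]
0.05 [0.46785808 0.09399539] [0.46991105 0.09680306]
0.06 [0.46757233 0.09314889] [0.46936406 0.09490937]
0.065 [0.46742945 0.09272564] [0.46909057 0.09396252]
0.07 [0.46728658 0.09230238] [0.46881708 0.09301567]
0.08 [0.46700083 0.09145588] [0.46827009 0.09112198]
0 expected [0.48009268 0.094167  ] z 0.11602897041285314
0.53 expected [0.4699154  0.09244564] z 0.06200523360625704
0.56 expected [0.4701983  0.09249349] z 0.05886844625937913
0.62 expected [0.47104169 0.09263614] z 0.05262773838833025
clk 5.03 tcp [0.3882 0.0312 0.2008] yax [ 0.1643 -0.9864  0.0034] zax [ 0.0013 -0.0032 -1.    ] F [-0.6  0.6 -1.2] T [-0.01  0.01 -0.03] w 0.0 q [-0.22 -0.21  2.1  -0.    1.25  1.18]
```

Call:
send_rows(series=[[-1,[0,-0.055,0],[0,0,-10]],[0.36,[0,-0.11,0],[0,0,-20]],[0.36,[0.005,-0.165,0],[0,0,-30]],[0.36,[0.01,-0.22,0],[0,0,-40]],[0.36,[0.015,-0.275,0],[0,0,-50]]])

```text
clock: 5.65
tcp_pos: [0.4034, -0.2455, 0.2004]
tool_rot: [0.001, 0.937, -0.349, -0.0]
contact_force: [1.1, 0.4, 0.8]
width: 0.436
```

Call:
send_rows(series=[[0.36,[0,-0.025,0],[0,0,-4]],[0.36,[0,-0.025,0],[0,0,-4]],[0.36,[0,-0.025,0],[0,0,-4]]])

```text
clock: 6.02
tcp_pos: [0.4033, -0.2694, 0.1996]
tool_rot: [0.001, 0.925, -0.381, -0.001]
contact_force: [0.0, -0.6, -0.4]
width: 0.678
```

```bash
python3 - <<'E'
from h import *
ts()
for n in ("side","wrist"):
    cv2.imwrite(f"pics/{n}3.png",vision.camera(n)[:,:,::-1])
w=cv2.imread("pics/wrist3.png");h=cv2.cvtColor(w,cv2.COLOR_BGR2HSV)
m=((h[...,0]<4)|(h[...,0]>176))&(h[...,1]>150)
n,l,st,c=cv2.connectedComponentsWithStats(m.astype(np.uint8))
for i in range(1,n):
    if st[i,4]>80: print(st[i],c[i])
E
```

```text
clk 6.03 tcp [ 0.4033 -0.2694  0.1996] yax [-0.7047 -0.7095  0.0024] zax [-2.7e-03 -8.0e-04 -1.0e+00] F [ 0.  -0.6 -0.4] T [ 0.08  0.02 -0.  ] w 0.678 q [-0.83  0.04  1.88 -0.    1.23  1.52]
[ 337   41   39   40 1175] [356.13106383  60.82808511]
[ 254  101   44   45 1480] [275.65945946 123.48513514]
[  0 234  40  31 390] [ 22.01538462 245.51025641]
```

View pics/wrist3.png

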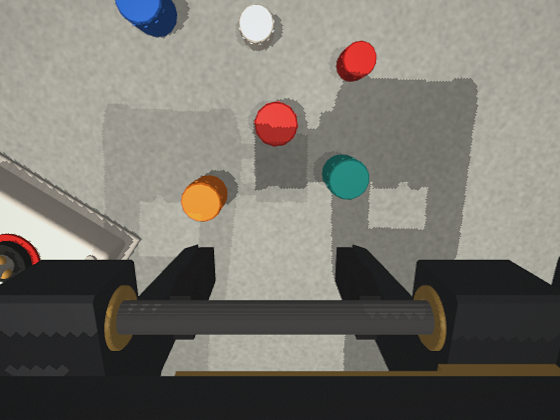

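View pics/side3.png

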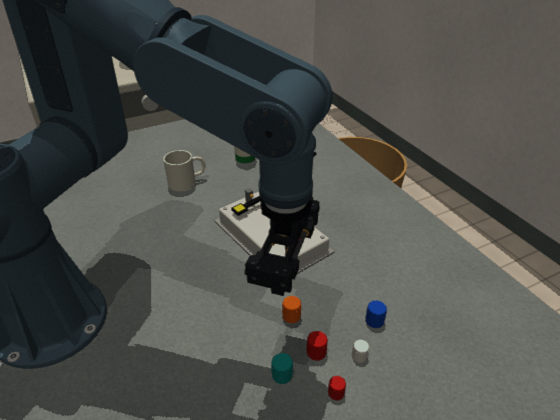

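```bash
python3 - <<'E'
from h import *
print(ray("wrist",276,122,.044))
s=cv2.imread("pics/side3.png");h=cv2.cvtColor(s,cv2.COLOR_BGR2HSV)
m=(abs(h[...,0].astype(int)-29)<5)&(h[...,1]>150)&(h[...,2]>100)
m[:190]=0;m[225:]=0;m[:,:225]=0;m[:,255:]=0
ys,xs=np.nonzero(m);print(len(xs),xs.mean(),ys.mean())
cm=vision.camera_model("side")
for p in ((.4695,.0925,.066),(.471,.0926,.057),(.467,.0925,.086),(.479,.094,.12)):
    c=cm["R"]@np.array(p)+cm["t"]; print(p,c[0]/c[2]*cm["fx"]+cm["cx"],c[1]/c[2]*cm["fy"]+cm["cy"])
cv2.imwrite("pics/c3.png",cv2.resize(w:=cv2.imread("pics/wrist3.png")[30:180,200:400],None,fx=4,fy=4))
E
```

```text
[ 0.44883444 -0.31712952  0.044     ]
53 238.9245283018868 207.45283018867926
(0.4695, 0.0925, 0.066) 239.39664034982593 207.90138420852176
(0.471, 0.0926, 0.057) 240.1286340255479 210.5516769301719
(0.467, 0.0925, 0.086) 238.01703232127676 201.76542603341667
(0.479, 0.094, 0.12) 241.52435268916528 188.8638546235834
```

View pics/c3.png

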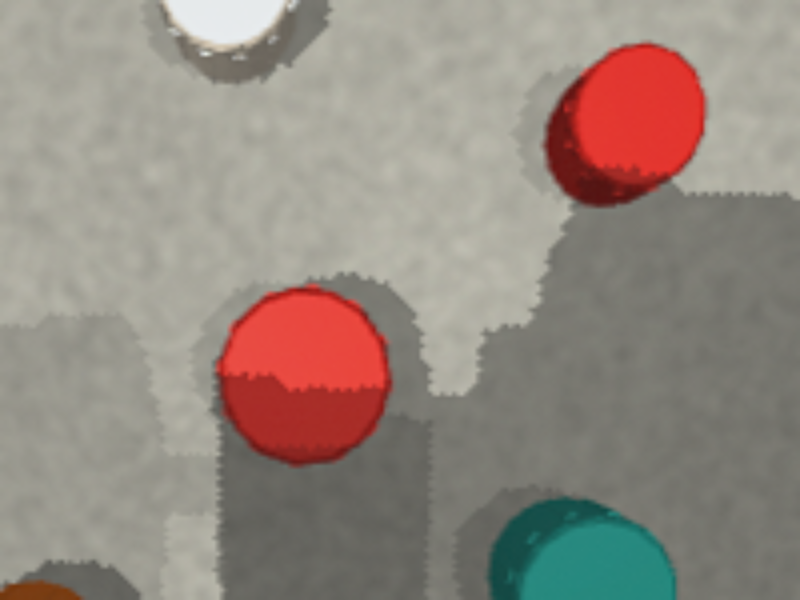

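Call:
send_rows(series=[[0.36,[0.023,-0.023,0],[0,0,0]],[0.36,[0.046,-0.046,0],[0,0,0]],[0.36,[0.046,-0.046,-0.05],[0,0,0]],[0.36,[0.046,-0.046,-0.1],[0,0,0]],[0.36,[0.046,-0.046,-0.13],[0,0,0]]])

```text
clock: 6.75
tcp_pos: [0.4489, -0.3128, 0.0677]
tool_rot: [0.0, 0.925, -0.38, -0.002]
contact_force: [0.0, -1.0, 0.3]
width: 0.681
```

```bash
python3 - <<'E'
from h import *
ts()
for n in ("wrist",):
    cv2.imwrite(f"pics/{n}4.png",vision.camera(n)[:,:,::-1])
E
```

```text
clk 6.75 tcp [ 0.4489 -0.3128  0.0677] yax [-0.7027 -0.7115  0.0024] zax [-4.1e-03  7.0e-04 -1.0e+00] F [ 0.  -1.   0.3] T [0.06 0.03 0.  ] w 0.681 q [-0.82  0.36  1.8  -0.    0.98  1.53]
```

View pics/wrist4.png

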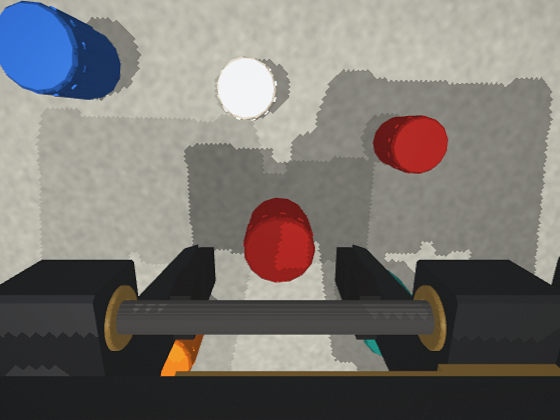

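```bash
python3 - <<'E'
from h import *
print(ray("wrist",279,247,.044)); ts()
E
```

```text
[ 0.44869484 -0.31694807  0.044     ]
clk 6.8 tcp [ 0.4473 -0.3114  0.0645] yax [-0.7029 -0.7112  0.0022] zax [-0.0074  0.0042 -1.    ] F [-3.   0.2 -2.3] T [ 0.14  0.08 -0.01] w 0.682 q [-0.82  0.37  1.8  -0.    0.98  1.53]
```

Call:
send_rows(series=[[0.36,[0.001,-0.005,-0.02],[0,0,0]],[0.36,[0.001,-0.005,-0.042],[0,0,0]],[0.36,[0.001,-0.005,-0.042],[0,0,0]],[-1,[0.001,-0.005,-0.042],[0,0,0]],[-1,[0.001,-0.005,-0.042],[0,0,0]]])

```text
clock: 7.42
tcp_pos: [0.4492, -0.3169, 0.024]
tool_rot: [-0.0, 0.925, -0.38, -0.003]
contact_force: [0.9, 0.9, -0.3]
width: 0.48
```

Call:
send_rows(series=[[-1,[0,0,0],[0,0,0]],[-1,[0,0,0],[0,0,0]],[-1,[0,0,0],[0,0,0]]])

```text
clock: 7.8
tcp_pos: [0.4492, -0.3169, 0.0241]
tool_rot: [-0.0, 0.925, -0.38, -0.003]
contact_force: [0.6, 0.3, 1.5]
width: 0.43
```

Call:
send_rows(series=[[-1,[0,0,0.03],[0,0,0]],[-1,[0,0,0.08],[0,0,0]],[-1,[0,0,0.13],[0,0,0]],[-1,[0.015,0.045,0.13],[0,0,0]],[-1,[0.03,0.09,0.13],[0,0,0]]])

```text
clock: 8.43
tcp_pos: [0.4796, -0.2266, 0.1551]
tool_rot: [0.0, 0.925, -0.381, -0.002]
contact_force: [-0.4, 0.3, -0.4]
width: 0.426
```

Call:
send_rows(series=[[-1,[0.015,0.045,0],[0,0,0]],[-1,[0.03,0.09,0],[0,0,0]],[-1,[0.045,0.135,0],[0,0,0]],[-1,[0.06,0.178,0],[0,0,0]],[-1,[0.06,0.178,0],[0,0,0]]])

```text
clock: 9.05
tcp_pos: [0.5399, -0.0459, 0.155]
tool_rot: [-0.0, 0.926, -0.379, -0.002]
contact_force: [-1.0, -0.1, -0.5]
width: 0.426
```

```bash
python3 - <<'E'
from h import *
ts()
for n in ("wrist","side","top"):
    cv2.imwrite(f"pics/{n}5.png",vision.camera(n)[:,:,::-1])
ts()
E
```

```text
clk 9.05 tcp [ 0.5399 -0.0459  0.155 ] yax [-0.7009 -0.7132  0.0017] zax [-0.0043  0.0019 -1.    ] F [-1.  -0.1 -0.5] T [ 0.09 -0.01  0.02] w 0.426 q [-0.3   0.22  1.77  0.    1.15  2.04]
clk 9.2 tcp [ 0.5394 -0.0491  0.1549] yax [-0.7039 -0.7103  0.0024] zax [-0.0045  0.0011 -1.    ] F [ 0.4 -0.1 -0.8] T [ 0.11 -0.05  0.02] w 0.425 q [-0.31  0.22  1.77 -0.    1.15  2.04]
```

View pics/wrist5.png

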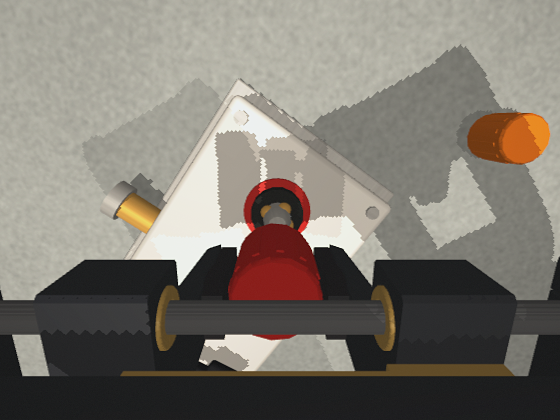

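View pics/side5.png

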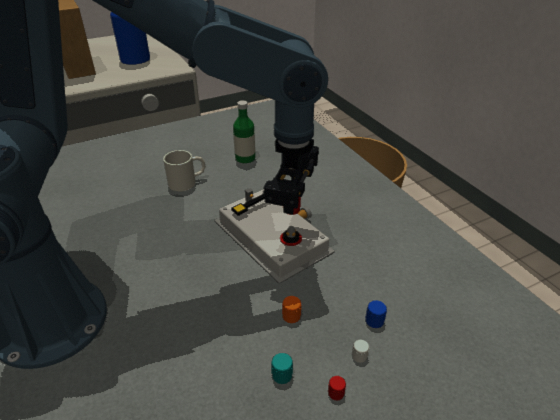

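```bash
python3 - <<'E'
from h import *
import cv2
for n,b in (("side5",(170,260,250,340)),("wrist5",(170,350,200,350))):
    im=cv2.imread(f"pics/{n}.png")[b[0]:b[1],b[2]:b[3]]; cv2.imwrite(f"pics/{n}c.png",cv2.resize(im,None,fx=min(6,600/im.shape[0]),fy=min(6,600/im.shape[0]),interpolation=cv2.INTER_CUBIC))
E
```

```text
(no output)
```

View pics/side5c.png

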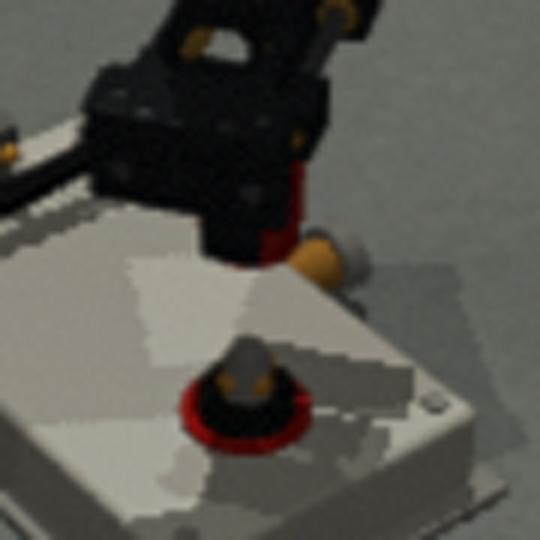

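View pics/wrist5c.png

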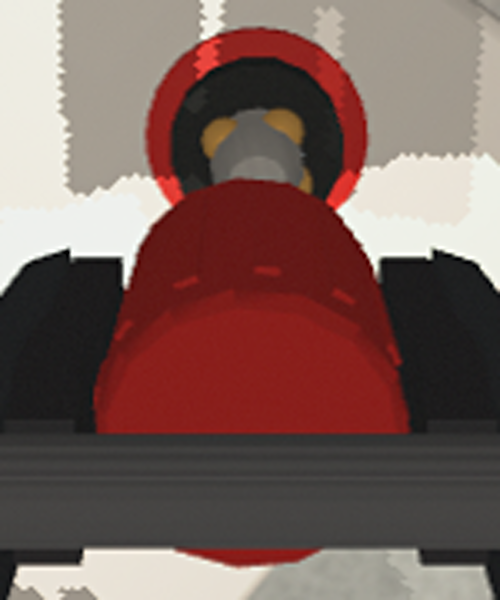

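```bash
python3 - <<'E'
from h import *
st=state()
for p in ([.5399,-.0459,.155],[.5394,-.0491,.1549]):
    st["tcp_pos"]=np.array(p)
    print(ray("wrist",277.4,222.5,.08,st), ray("wrist",277.4,170+140/3.33,.045,st))
ts()
E
```

```text
[ 0.53816908 -0.0480871   0.08      ] [ 0.53591402 -0.04636301  0.045     ]
[ 0.53769313 -0.05130935  0.08      ] [ 0.53543552 -0.04958276  0.045     ]
clk 9.2 tcp [ 0.5394 -0.0491  0.1549] yax [-0.7039 -0.7103  0.0024] zax [-0.0045  0.0011 -1.    ] F [ 0.4 -0.1 -0.8] T [ 0.11 -0.05  0.02] w 0.425 q [-0.31  0.22  1.77 -0.    1.15  2.04]
```

Call:
send_rows(series=[[-1,[0,0.001,-0.015],[0,0,0]],[-1,[0,0.001,-0.03],[0,0,0]],[-1,[0,0.001,-0.045],[0,0,0]],[-1,[0,0.001,-0.045],[0,0,0]]])

```text
clock: 9.7
tcp_pos: [0.5379, -0.048, 0.1078]
tool_rot: [0.001, 0.925, -0.381, -0.004]
contact_force: [-0.2, 0.2, -1.0]
width: 0.419
```

```bash
python3 - <<'E'
from h import *
ts()
im=vision.camera("side"); cv2.imwrite("pics/side6.png",cv2.resize(im[170:260,250:340,::-1],None,fx=6,fy=6,interpolation=cv2.INTER_CUBIC))
ts()
cm=vision.camera_model("side")
for p in ((.539,-.048,.08),(.539,-.048,.045)):
    c=cm["R"]@np.array(p)+cm["t"]; print(p,c[0]/c[2]*cm["fx"]+cm["cx"],c[1]/c[2]*cm["fy"]+cm["cy"])
E
```

```text
clk 9.7 tcp [ 0.5379 -0.048   0.1078] yax [-0.7043 -0.7099  0.0042] zax [-0.0083  0.0022 -1.    ] F [-0.2  0.2 -1. ] T [ 0.03 -0.02  0.01] w 0.419 q [-0.31  0.29  1.8  -0.    1.06  2.04]
clk 9.75 tcp [ 0.5387 -0.0481  0.1088] yax [-0.7042 -0.71    0.0035] zax [-0.0066  0.0017 -1.    ] F [-0.   0.4 -0.2] T [ 0.06 -0.04 -0.02] w 0.424 q [-0.31  0.29  1.8  -0.    1.06  2.04]
(0.539, -0.048, 0.08) 291.08007233243626 227.65456375123517
(0.539, -0.048, 0.045) 290.8630678215684 239.00149406200921
```

View pics/side6.png

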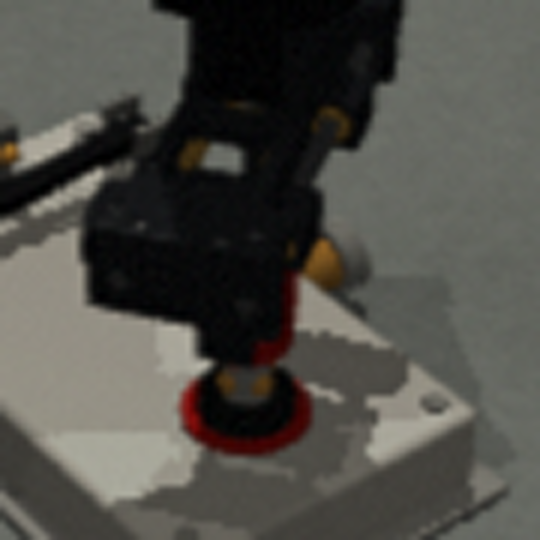

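Call:
send_rows(series=[[-1,[0,0,-0.006],[0,0,0]],[-1,[0,0,-0.012],[0,0,0]],[-1,[0,0,-0.014],[0,0,0]]])

```text
clock: 10.12
tcp_pos: [0.5385, -0.048, 0.0945]
tool_rot: [0.0, 0.925, -0.381, -0.004]
contact_force: [0.5, 0.5, -1.0]
width: 0.426
```

Call:
send_rows(series=[[-1,[0,0,-0.002],[0,0,0]],[-1,[0,0,-0.004],[0,0,0]],[-1,[0,0,-0.006],[0,0,0]]])

```text
clock: 10.5
tcp_pos: [0.5403, -0.0483, 0.0911]
tool_rot: [0.0, 0.925, -0.381, -0.002]
contact_force: [-3.6, 1.5, 18.3]
width: 0.427
```

Call:
send_rows(series=[[-1,[0,0,-0.004],[0,0,0]],[-1,[0,0,-0.006],[0,0,0]],[-1,[0,0,-0.007],[0,0,0]]])

```text
clock: 10.88
tcp_pos: [0.5397, -0.0479, 0.0833]
tool_rot: [0.0, 0.925, -0.381, -0.002]
contact_force: [0.2, 2.0, -4.9]
width: 0.425
```

Call:
send_rows(series=[[-1,[0,0,-0.003],[0,0,0]],[-1,[0,0,-0.006],[0,0,0]],[-1,[0,0,-0.007],[0,0,0]]])

```text
clock: 11.25
tcp_pos: [0.5399, -0.048, 0.0767]
tool_rot: [0.0, 0.925, -0.381, -0.002]
contact_force: [-3.2, 0.5, 6.0]
width: 0.427
```

```bash
python3 - <<'E'
from h import *
ts()
im=vision.camera("side"); cv2.imwrite("pics/side7.png",cv2.resize(im[170:260,220:340,::-1],None,fx=6,fy=6,interpolation=cv2.INTER_CUBIC))
im=vision.camera("wrist"); cv2.imwrite("pics/wrist7.png",im[:,:,::-1])
ts()
E
```

```text
clk 11.25 tcp [ 0.5399 -0.048   0.0767] yax [-0.7038 -0.7104  0.002 ] zax [-0.0042  0.0014 -1.    ] F [-3.2  0.5  6. ] T [0.23 0.41 0.06] w 0.427 q [-0.31  0.34  1.81  0.    1.    2.04]
clk 11.35 tcp [ 0.5399 -0.048   0.0767] yax [-0.7038 -0.7104  0.002 ] zax [-0.0042  0.0013 -1.    ] F [-2.5  1.5  5.6] T [0.22 0.41 0.02] w 0.431 q [-0.31  0.34  1.81  0.    1.    2.04]
```

View pics/side7.png

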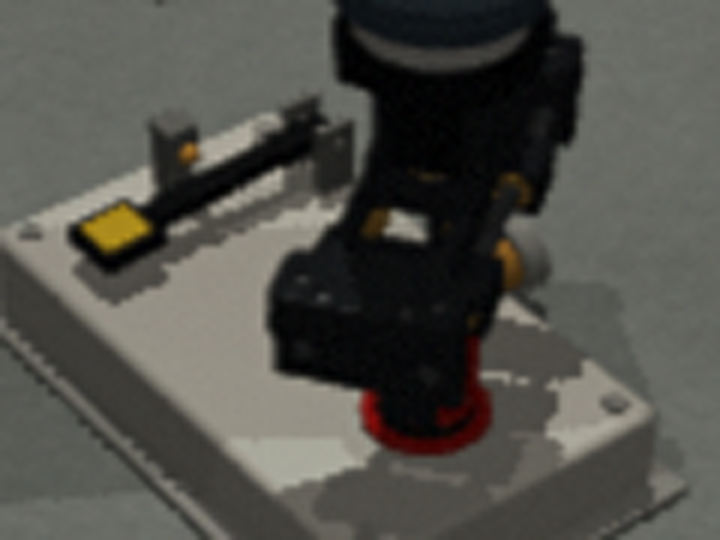

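View pics/wrist7.png

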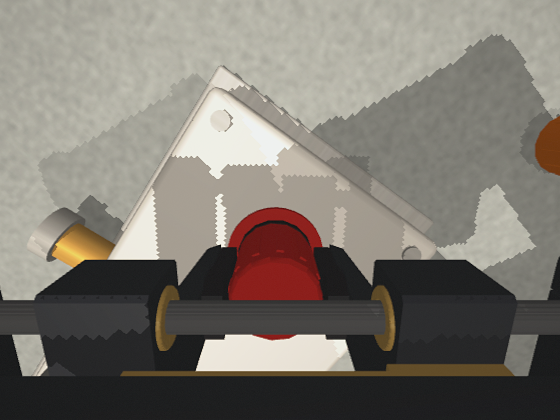

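Call:
send_rows(series=[[-1,[0,0,-0.001],[0,0,0]],[-1,[0,0,-0.002],[0,0,0]],[-1,[0,0,-0.002],[0,0,0]]])

```text
clock: 11.72
tcp_pos: [0.5401, -0.048, 0.076]
tool_rot: [0.0, 0.925, -0.38, -0.002]
contact_force: [-6.1, 2.2, 12.1]
width: 0.426
```

Call:
send_rows(series=[[-1,[0,0,-0.002],[0,0,0]],[-1,[0,0,-0.003],[0,0,0]],[-1,[0,0,-0.003],[0,0,0]]])

```text
clock: 12.1
tcp_pos: [0.5402, -0.0481, 0.0757]
tool_rot: [0.001, 0.925, -0.38, -0.002]
contact_force: [-11.1, 4.2, 26.8]
width: 0.427
```

```bash
python3 - <<'E'
from h import *
ts()
im=vision.camera("wrist"); cv2.imwrite("pics/wrist8.png",im[:,:,::-1])
im2=vision.camera("side"); cv2.imwrite("pics/side8.png",cv2.resize(im2[170:260,220:340,::-1],None,fx=6,fy=6,interpolation=cv2.INTER_CUBIC))
o=cv2.imread("pics/wrist7.png"); p=cv2.imread("pics/wrist5.png")
cv2.imwrite("pics/cmp.png",np.hstack([cv2.resize(x[195:350,210:345],None,fx=2,fy=2) if 1 else 0 for x in (p,o,np.ascontiguousarray(im[:,:,::-1]))]))
for i in range(3): vision.camera("side")
ts()
E
```

```text
clk 12.1 tcp [ 0.5402 -0.0481  0.0757] yax [-0.7033 -0.7109  0.0028] zax [-4.7e-03  8.0e-04 -1.0e+00] F [-11.1   4.2  26.8] T [ 0.51  2.1  -0.05] w 0.427 q [-0.31  0.34  1.81 -0.    1.    2.04]
clk 12.35 tcp [ 0.5402 -0.0481  0.0757] yax [-0.7033 -0.7109  0.0028] zax [-4.7e-03  8.0e-04 -1.0e+00] F [-12.    3.2  26.4] T [0.52 2.05 0.  ] w 0.427 q [-0.31  0.34  1.81 -0.    1.    2.04]
```

View pics/cmp.png

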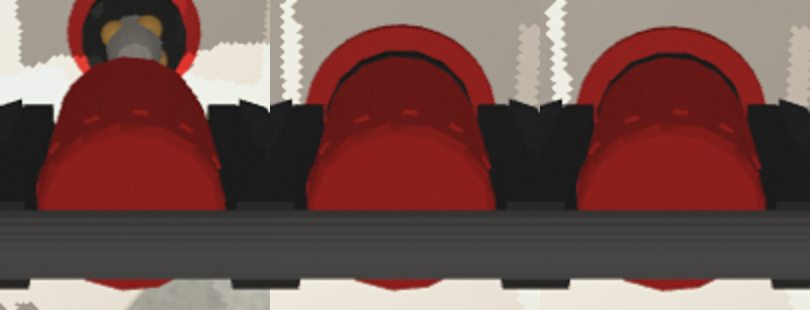

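View pics/side8.png

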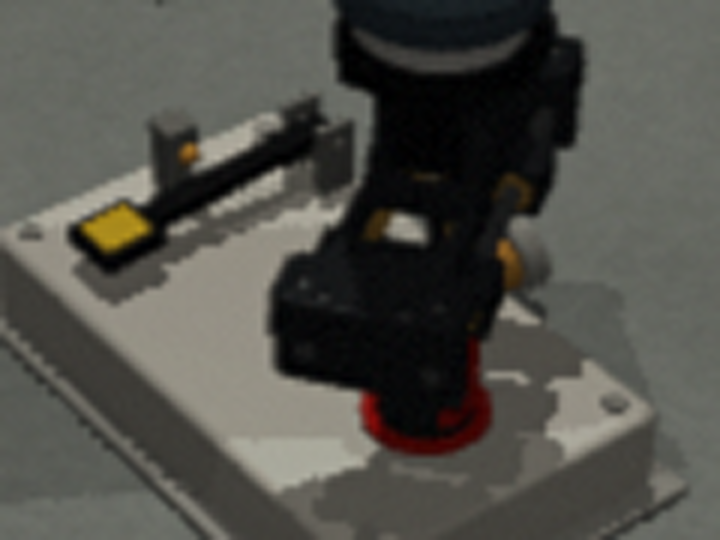

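```bash
python3 - <<'E'
from h import *
job.hand_in(); ts()
E
```

```text
the job is handed in; nothing more can be done
the job is handed in; nothing more can be done
```

I pressed the lever down until it caught, then fitted the large red cap on the spigot. I handed the job in with the gripper still pressing the cap home, at about 12.4 s. The hand-in gives no verdict.

- **Lever:** The lever stayed down after I took the hand off. The side camera put its pad at about 66 mm, where the catch should hold it.
- **Cap:** The click showed as a push of 18 N that then dropped. At the end the cap's underside was about 52 mm above the bench, the fully home height. The push held steady at about 26 N, against about 7 N from the seal. The wrist pictures show the cap did not slip in the grip.
- **Other items:** I never touched the blue cap, the bottle, the mug or the look-alike caps.
- **Less clean:** Pressing the lever onto its stop peaked at 66 N, measured at the wrist. Only the fingertips were meant to touch the lever, and the wrist limit is 120 N. The 40 N limit covers the arm and the gripper's body, so it should not have been broken, but I couldn't check that separately. A sideways force of about 12 N remained at the end.

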